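# Set a bar blank against the stop screw of a drilling jig

### The job

Swing the steel bar round the jig's pin by pushing its free end until it meets the tip of the stop screw, wherever that has been set, and press it home there for about a second with roughly 10 N (never more than 16 N on the screw). Then swing the keeper lever over until its round nose just bears on the other edge of the bar, so that the bar is trapped between nose and screw, and let go. Leave the bar lying on its pin, still home against the screw, and do not disturb the jar, the boxcar or the white block.

Things in the scene. Friction and masses are not known exactly. Their poses are not given: they have to be found in the camera images.
- jig: Fixed jig board, 250 x 230 mm, its upper face 36 mm above the table. Origin: on the axis of the pivot pin, at table height; z up. The board runs from x -35 to +215 mm, y -75 to +155 mm. The bar starts swung 0.35 to 0.85 rad from the jig's +x axis towards +y and must be pushed towards the jig's -y; home, it lies within 0.09 rad of the jig's +x axis, as the stop screw is set.
- jig_pin (a point): Foot of the steel pivot pin (8 mm diameter, upright, 24 mm high) on its axis, on the upper face of the board, 36 mm above the table.
- bar: Loose plain steel bar, 175 x 20 x 10 mm, 0.2 to 0.35 kg, flat on the board, its upper face 46 mm above the table, a 9 mm hole near one end over the pin. Origin: hole axis, underside. x along the bar to its free end 160 mm off (the other end is 15 mm behind), y across, z up. It slides on the board with plain friction; nothing springs it back.
- bar_tip (a point): Middle of the free end of the bar, on its upper face, 160 mm along x from the hole axis.
- stop: Fixed aluminium bracket, 28 x 18 x 22 mm. Origin: centre of its underside on the board, 120 mm along x and 46 mm to -y of the pin; axes as the jig's. A 10 mm steel stop screw, axis 6 mm above the board, points from it to +y. Its domed tip stands 26 to 46 mm before the origin (36: bar along jig x), set anew each time, rigid, not measured: feel for it. Home = the bar's edge bears on the tip.
- keeper (a joint): Angle of the keeper lever in rad; its pivot stands 175 mm along x and 45 mm along y from the pin in the jig's frame. At 0 it points along the jig's +y; it grows anticlockwise seen from above, up to 2.95. Starts between -0.25 and 0.25, clear of the bar's swing. Its nose meets the bar at about 1.9 to 2.75. Stiff pivot: it stays where left; about 2 N at the post turns it.
- keeper_post (a point): Centre of the top of the steel thumb post (10 mm diameter, 46 to 76 mm above the table) on the lever's end, straight above its round nose (14 mm diameter, 37 to 46 mm above the table), whose rim shall bear on the bar's edge. It is 45 mm from the pivot. The arm is 12 mm wide, 38 to 46 mm above the table. To close the lever, push the post with the fingers round the pivot.
- jar: Paint jar with a dark lid, 33 mm diameter, 36 mm high; bystander near the jig. Origin: centre of its underside.
- boxcar: Green model boxcar, 169 x 38 x 54 mm; bystander beside the jig. Origin: centre of its underside, x along its length.
- white_block: White block, 30 x 52 x 18 mm; bystander beside the jig. Origin: centre of its underside.
Mind the look-alikes: they are no part of the job. Several things have the shape of the bar; the one meant has the colours described above.

How it is judged:
By the outcome, as a careful person would: the job done as asked, in the order asked, and still so for the second after the job is handed in, with the robot touching nothing.
It also fails if it takes over 64 s, if anything falls off the work surface, if the arm or the gripper's body presses on something with over 40 N, if the wrist force passes 120 N, or if a joint passes its speed limit or range.

### The arm

A 7-joint arm with a two-finger parallel gripper is mounted at the origin on a cart in front of the work surface, level with it; the furniture and walls round the work are solid. World frame = base frame: x ahead of the robot, y to its left, z up, the work surface at z = 0. Lengths are in m, angles in rad, forces in N, time in s.
With the tool pointing down it reaches from about 0.4 to 0.875 m from the base axis. Payload 19.3 kg.
Tool frame: the origin (TCP) lies midway between the tips of the shut fingers; the grasp point (between the pads) lies 19 mm behind it; z points along the fingers, y is the line along which they close (so a half turn about z gives the same grasp; the last joint's range is limited). The gripper opens to 85 mm and grips with 20 to 120 N. Pads are 22 mm wide; open, the fingers measure 114 mm over their backs; the gripper's body (76 mm by 85 mm) begins 54 mm behind the grasp point. The pads swing forward as they close: fully open they stand 13 mm farther back than shut.
Start: joints at [-1.265, 0.521, -0.036, 1.599, 0.021, 1.021, -0.113], TCP at [0.229, 0.581, 0.231] pointing down, gripper open.
Joint ranges: [-2.91, 2.91], [-0.3, 2.13], [-1.5, 1.42], [0.17, 2.43], [-1.26, 4.41], [0.16, 1.93], [-2.52, 2.52]. Speed limits (rad/s): [1.89, 1.89, 2.39, 2.39, 3.01, 3.01, 3.01].

### API

Orientations are given as a 3x3 rotation matrix whose columns are the frame's x, y, z axes.
In Python, from bench import env gives the robot as it stands.
- The arm moves only by the shell command python3 -m creep 'ROWS'. ROWS is JSON, a list of rows, each an object with "xyz": the shift along the tool's x, y, z in m, a list of three; "delta_rot": the turn, a rotation vector about the tool's x, y, z in rad, a list of three; "claw": the closure, from 0 (fully open) to 1 (shut). In form: [{"xyz": [tx, ty, tz], "delta_rot": [rx, ry, rz], "claw": claw}, ...]. A call has 1 to 12 rows; each row shifts and turns the commanded pose from where the row before left it, along the tool's axes as they then stand; what a row does not reach is not made up. A row lasts 1/8 s, in which the tool goes at most 62.5 mm and 10.7 degrees, less where a joint would pass 70% of its speed; a pose out of reach is approached as far as the arm can. A call is refused whole if a number of a shift passes 0.0625 or a number of a turn 0.188, either way. A call with a gripper value outside its range is refused whole. The fingers move at their own pace and stop on an object; the grip force is fixed at half the most. Time passes only in rows, so rows that do not move let the fingers close. It gives the time, the measured TCP pose, the force, the opening and the grip force at its end, in the units of the state.
- env.sense(): the state, without advancing time (a new reading comes with each control period).
- env.read_camera(name): name is "side" or "top"; returns a dict with "pixels" (480x640x3 uint8, blue, green, red), "intrinsics" (3x3 intrinsics, pixels), "rvec" (rotation vector, rad) and "tvec" (3), from world to camera coordinates, as OpenCV has them. Camera axes: x right, y down, z forward; pixel columns grow to the right and rows downward; lengths in m; the calibration is good to about 2 mm. A picture is of the moment at which its call begins. There is no depth.
- env.close_job(): hands the job in; it is judged then, once.
The state is a dict: "clock": time; "joint_positions": joint angles; "qvel": joint speeds; "effort": joint torques, N m; "ee_pos": TCP position; "eef_rot": TCP orientation; "contact_force": force on the tool from outside, world axes, zero at the start; "torque": the same for the moment, N m; "finger_gap": opening from 0.0 (shut) to 1.0 (fully open); "gripper_force": force on a finger pad.
Only numpy, scipy, OpenCV 4.12 (cv2) and the standard library are available. Lean on these libraries where they do the work, as an engineer would, in place of code of your own. Each camera call takes 0.05 s, during which the arm holds its last target. There are 200 camera calls.

## Working session

There is one attempt and no reset: what is moved stays moved. The work goes in short steps, Python scripts to look and compute and a shell command to move; the robot and the scene stay as the last step left them, time stands still between calls to the robot, and variables do not carry over. Pictures are saved under pics/ and viewed, at most 10 in all, crops included, and the job is handed in when it is done.

```bash
mkdir -p pics; python3 - <<'E'
from bench import env
import cv2
for n in("top","side"):
    c=env.read_camera(n);cv2.imwrite(f"pics/{n}0.png",c["pixels"]);print(n,c["intrinsics"],c["rvec"],c["tvec"])
s=env.sense();print(s)
E
```

```text
top [[475.9065319    0.         309.46473496]
 [  0.         475.9065319  242.42832955]
 [  0.           0.           1.        ]] [ 2.21766814 -2.17719684  0.02081753] [0.0331241  0.54498675 1.0731158 ]
side [[488.01897475   0.         323.25873731]
 [  0.         488.01897475 237.58673849]
 [  0.           0.           1.        ]] [-1.77051757e-03 -2.87422329e+00  1.24039299e+00] [0.56203519 0.02909378 1.21039761]
{'clock': 0.1, 'joint_positions': array([-1.2652115 ,  0.52192116, -0.03629475,  1.5999602 ,  0.02121439,
        1.02109656, -0.11279477]), 'qvel': array([ 5.49920913e-04,  1.14005886e-05,  3.88805886e-04, -1.48713996e-03,
       -8.61881331e-05, -6.22823965e-04,  6.11560417e-04]), 'effort': array([ 6.70744383e-03, -9.28486919e+01,  1.98550344e+00, -3.70540595e+01,
        1.82375038e-02,  5.31239304e-03, -1.40925684e-05]), 'ee_pos': array([0.22931847, 0.58108346, 0.23080108]), 'eef_rot': array([[-9.30210201e-01,  3.67027120e-01, -2.73523867e-04],
       [ 3.67027209e-01,  9.30209709e-01, -9.62067247e-04],
       [-9.86702149e-05, -9.95315468e-04, -9.99999500e-01]]), 'contact_force': array([ 0.51347066,  0.38306344, -0.68520946]), 'torque': array([0.03130203, 0.03354656, 0.02971068]), 'gripper_force': 0.0, 'finger_gap': 0.9980760312432033}
```

View pics/top0.png

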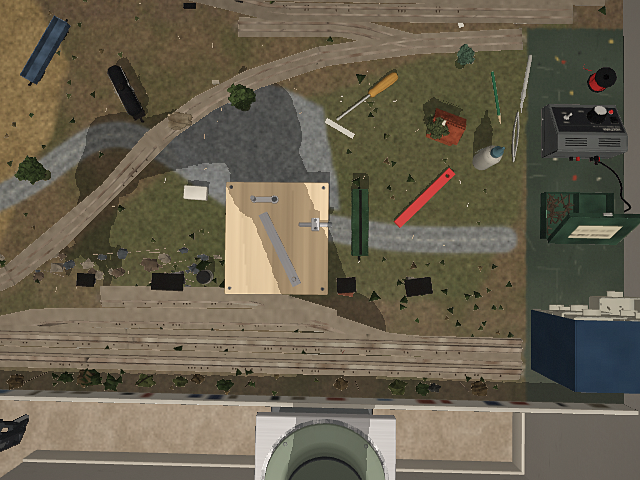

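View pics/side0.png

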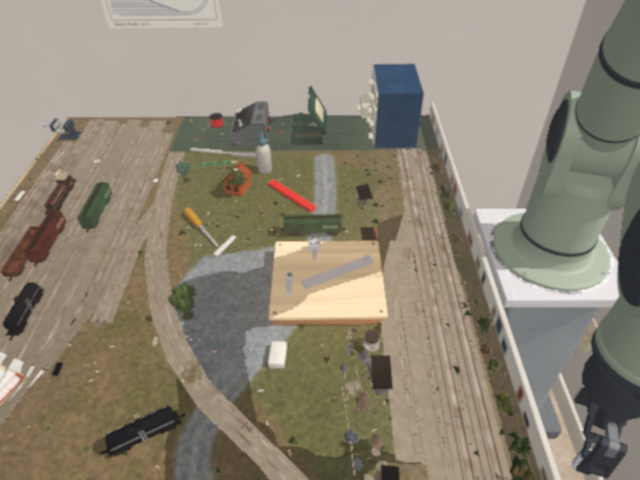

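The top view shows the board at px (226–329, 182–294), with the pin near (296, 281), the bar's free end near (265, 214), the keeper at (253–277, 199) and the stop at (316, 224). The boxcar is at (360, 215), the white block at (195, 190) and the jar near (204, 273). Next I'll take a crop and measure.

```bash
cat > h.py <<'E'
import numpy as np, cv2
from bench import env
def onplane(c,uv,z):
    R=cv2.Rodrigues(np.array(c["rvec"],float))[0];t=np.array(c["tvec"]).ravel()
    o=-R.T@t; uv=np.atleast_2d(np.array(uv,float))
    d=(R.T@np.linalg.inv(c["intrinsics"])@np.c_[uv,np.ones(len(uv))].T).T
    return o+d*((z-o[2])/d[:,2])[:,None]
def proj(c,p):
    return cv2.projectPoints(np.array(p,float).reshape(-1,3),np.array(c["rvec"],float),np.array(c["tvec"],float),c["intrinsics"],None)[0][:,0]
def crop(c,x0,y0,x1,y1,k,name):
    cv2.imwrite(name,cv2.resize(c["pixels"][y0:y1,x0:x1],None,fx=k,fy=k,interpolation=cv2.INTER_CUBIC))
E
python3 - <<'E'
from h import *
c=env.read_camera("top")
crop(c,190,176,374,300,4,"pics/t1.png")
hsv=cv2.cvtColor(c["pixels"],cv2.COLOR_BGR2HSV)
m=((hsv[...,0]>8)&(hsv[...,0]<28)&(hsv[...,1]>50)&(hsv[...,2]>120)).astype(np.uint8)
m[:176]=0;m[300:]=0;m[:,:215]=0;m[:,335:]=0
m=cv2.morphologyEx(m,cv2.MORPH_OPEN,np.ones((3,3)))
k=max(cv2.findContours(m,0,2)[0],key=cv2.contourArea)
r=cv2.minAreaRect(k);b=cv2.boxPoints(r);print(r,b)
w=onplane(c,b,.036);print(w.round(4))
m2=((hsv[...,1]<50)).astype(np.uint8)*(cv2.fillPoly(np.zeros_like(m),[cv2.convexHull(k)],1))
for q in cv2.findContours(m2,0,2)[0]:
    if cv2.contourArea(q)>25:
        r=cv2.minAreaRect(q);print(cv2.contourArea(q),np.round(r[0],1),np.round(r[1],1));print(onplane(c,cv2.boxPoints(r),.046).round(4).tolist())
E
```

```text
((271.5, 240.5), (117.0, 113.0), 90.0) [[215. 182.]
 [328. 182.]
 [328. 299.]
 [215. 299.]]
[[ 6.746e-01  2.563e-01  3.600e-02]
 [ 6.788e-01  4.000e-03  3.600e-02]
 [ 4.192e-01 -5.000e-04  3.600e-02]
 [ 4.142e-01  2.497e-01  3.600e-02]]
153.0 [313.5 224. ] [12. 29.]
[[0.5965, 0.0667, 0.046], [0.5976, 0.0028, 0.046], [0.5711, 0.0024, 0.046], [0.57, 0.0661, 0.046]]
630.0 [279.2 248.7] [79.2  9.6]
[[0.6014, 0.1577, 0.046], [0.6109, 0.1387, 0.046], [0.4552, 0.0603, 0.046], [0.4457, 0.0792, 0.046]]
125.5 [264.  199.4] [ 8.  27.9]
[[0.6432, 0.176, 0.046], [0.6469, 0.1145, 0.046], [0.6292, 0.1134, 0.046], [0.6256, 0.1749, 0.046]]
```

View pics/t1.png

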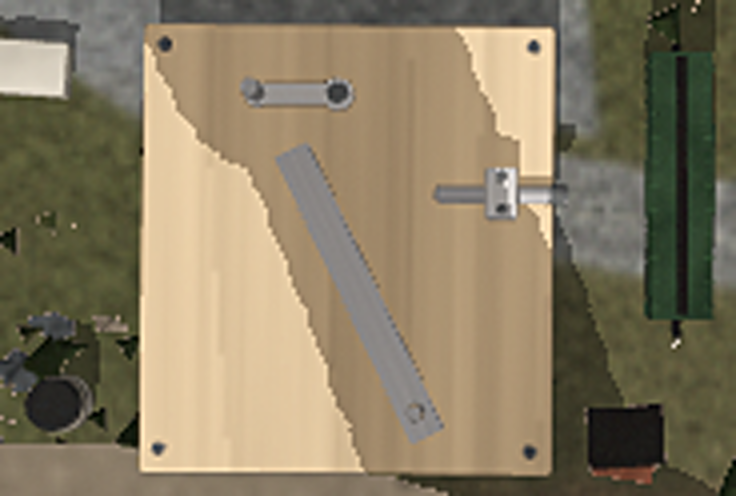

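The crop shows the bar's free end at about (265, 214), hole near (294, 279), screw tip at (299, 224.5), keeper pivot at (274.5, 199) and post at (253, 199).
In world coordinates that puts the pin at about (0.464, 0.077) with jig yaw near 0.01 and the bar at about 0.46 rad. The screw tip sits roughly 35 mm before its origin. I'll move over the bar's +y side with the fingers shut.

```bash
python3 -m creep '[{"xyz":[-0.038,-0.02,0],"delta_rot":[0,0,0],"claw":1},{"xyz":[-0.038,-0.02,0],"delta_rot":[0,0,0],"claw":1},{"xyz":[-0.038,-0.02,0],"delta_rot":[0,0,0],"claw":1},{"xyz":[-0.038,-0.02,0],"delta_rot":[0,0,0],"claw":1},{"xyz":[-0.038,-0.02,0],"delta_rot":[0,0,0],"claw":1},{"xyz":[-0.038,-0.02,0],"delta_rot":[0,0,0],"claw":1},{"xyz":[-0.038,-0.02,0],"delta_rot":[0,0,0],"claw":1},{"xyz":[-0.038,-0.02,0],"delta_rot":[0,0,0],"claw":1},{"xyz":[-0.038,-0.02,0],"delta_rot":[0,0,0],"claw":1},{"xyz":[-0.038,-0.02,0],"delta_rot":[0,0,0],"claw":1},{"xyz":[-0.038,-0.02,0],"delta_rot":[0,0,0],"claw":1},{"xyz":[-0.038,-0.02,0],"delta_rot":[0,0,0],"claw":1}]'
python3 -m creep '[{"xyz":[0,0,0],"delta_rot":[0,0,0.17],"claw":1},{"xyz":[0,0,0],"delta_rot":[0,0,0.17],"claw":1},{"xyz":[0,0,0],"delta_rot":[0,0,0.17],"claw":1},{"xyz":[0,0,0],"delta_rot":[0,0,0.17],"claw":1},{"xyz":[0,0,0],"delta_rot":[0,0,0.17],"claw":1},{"xyz":[0,0,0],"delta_rot":[0,0,0.17],"claw":1},{"xyz":[0,0,0],"delta_rot":[0,0,0.17],"claw":1},{"xyz":[0,0,0],"delta_rot":[0,0,0],"claw":1}]'
```

```text
clock: 1.65
ee_pos: [0.5662, 0.1896, 0.2312]
eef_rot: [[-0.93, 0.367, -0.0], [0.367, 0.93, -0.0], [0.0, -0.0, -1.0]]
contact_force: [1.4, 0.3, -0.7]
finger_gap: 0.003
gripper_force: 0.0
clock: 2.65
ee_pos: [0.5653, 0.1909, 0.2311]
eef_rot: [[-0.006, 1.0, -0.0], [1.0, 0.006, -0.001], [-0.001, -0.0, -1.0]]
contact_force: [-1.0, -0.1, -0.5]
finger_gap: 0.002
gripper_force: 0.0
```

```bash
python3 - <<'E'
from h import *
np.set_printoptions(suppress=True,precision=4)
s=env.sense()
for k in("clock","joint_positions","ee_pos","eef_rot","contact_force","finger_gap"):print(k,s[k])
c=env.read_camera("top")
B=onplane(c,[[226.2,182.7],[328.7,182.7],[328,294.2],[225,294.2]],.036);print(B)
e=[B[0]-B[3],B[1]-B[2]];print([np.arctan2(v[1],v[0]) for v in e],[np.arctan2(-(v[0]),v[1])  for v in (B[0]-B[1],B[3]-B[2])])
print(onplane(c,[[274.5,199.2]],.046),onplane(c,[[252.8,198.8]],.076),onplane(c,[[299,224.5]],.042))
E
```

```text
clock 2.65
joint_positions [-0.6754  0.5009  0.3615  1.6924 -0.2047  0.9861 -0.2349]
ee_pos [0.5653 0.1909 0.2311]
eef_rot [[-0.0062  1.     -0.0003]
 [ 1.      0.0062 -0.0005]
 [-0.0005 -0.0003 -1.    ]]
contact_force [-0.9635 -0.0709 -0.4712]
finger_gap 0.0022087303439210495
[[ 0.6735  0.2312  0.036 ]
 [ 0.6772  0.0024  0.036 ]
 [ 0.4297 -0.0003  0.036 ]
 [ 0.4252  0.2278  0.036 ]]
[np.float64(0.013784317318149497), np.float64(0.011055599974889564)] [np.float64(0.016404140277254578), np.float64(0.019709438855969926)]
[[0.6371 0.1215 0.046 ]] [[0.6335 0.1654 0.076 ]] [[0.5824 0.0665 0.042 ]]
```

```bash
python3 -m creep '[{"xyz":[0,0.0065,0.04],"delta_rot":[0,0,0],"claw":1},{"xyz":[0,0.0065,0.04],"delta_rot":[0,0,0],"claw":1},{"xyz":[0,0,0.04],"delta_rot":[0,0,0],"claw":1},{"xyz":[0,0,0.035],"delta_rot":[0,0,0],"claw":1},{"xyz":[0,0,0.025],"delta_rot":[0,0,0],"claw":1},{"xyz":[0,0,0.005],"delta_rot":[0,0,0],"claw":1},{"xyz":[0,0,0.004],"delta_rot":[0,0,0],"claw":1},{"xyz":[0,0,0],"delta_rot":[0,0,0],"claw":1},{"xyz":[0,0,0],"delta_rot":[0,0,0],"claw":1}]'
```

```text
clock: 3.82
ee_pos: [0.5788, 0.191, 0.0431]
eef_rot: [[-0.005, 1.0, 0.001], [1.0, 0.005, 0.001], [0.0, 0.001, -1.0]]
contact_force: [-0.5, 0.4, 0.1]
finger_gap: -0.0
gripper_force: 0.0
```

```bash
python3 -m creep '[{"xyz":[-0.006,0,0.0015],"delta_rot":[0,0,0],"claw":1},{"xyz":[-0.008,0,0],"delta_rot":[0,0,0],"claw":1},{"xyz":[-0.006,0,0],"delta_rot":[0,0,0],"claw":1},{"xyz":[-0.003,0,0],"delta_rot":[0,0,0],"claw":1},{"xyz":[-0.003,0,0],"delta_rot":[0,0,0],"claw":1},{"xyz":[-0.003,0,0],"delta_rot":[0,0,0],"claw":1},{"xyz":[-0.003,0,0],"delta_rot":[0,0,0],"claw":1},{"xyz":[-0.003,0,0],"delta_rot":[0,0,0],"claw":1}]'
python3 -m creep '[{"xyz":[-0.003,0.001,0],"delta_rot":[0,0,0],"claw":1},{"xyz":[-0.003,0.001,0],"delta_rot":[0,0,0],"claw":1},{"xyz":[-0.003,0.001,0],"delta_rot":[0,0,0],"claw":1},{"xyz":[-0.003,0.001,0],"delta_rot":[0,0,0],"claw":1},{"xyz":[-0.003,0.001,0],"delta_rot":[0,0,0],"claw":1}]'
```

```text
clock: 4.82
ee_pos: [0.5787, 0.1559, 0.0408]
eef_rot: [[-0.005, 1.0, 0.0], [1.0, 0.005, 0.0], [0.0, 0.0, -1.0]]
contact_force: [-0.1, 0.2, 0.7]
finger_gap: -0.0
gripper_force: 0.5
clock: 5.45
ee_pos: [0.5838, 0.1407, 0.0408]
eef_rot: [[-0.005, 1.0, 0.0], [1.0, 0.005, 0.0], [0.0, 0.0, -1.0]]
contact_force: [0.3, 1.1, 0.3]
finger_gap: -0.005
gripper_force: 0.5
```

```bash
python3 -m creep '[{"xyz":[-0.003,0.001,0],"delta_rot":[0,0,0],"claw":1},{"xyz":[-0.003,0.001,0],"delta_rot":[0,0,0],"claw":1},{"xyz":[-0.003,0.001,0],"delta_rot":[0,0,0],"claw":1},{"xyz":[-0.003,0.001,0],"delta_rot":[0,0,0],"claw":1},{"xyz":[-0.003,0.001,0],"delta_rot":[0,0,0],"claw":1},{"xyz":[-0.003,0.001,0],"delta_rot":[0,0,0],"claw":1},{"xyz":[-0.003,0.001,0],"delta_rot":[0,0,0],"claw":1},{"xyz":[-0.003,0.001,0],"delta_rot":[0,0,0],"claw":1},{"xyz":[-0.003,0.001,0],"delta_rot":[0,0,0],"claw":1},{"xyz":[-0.003,0.001,0],"delta_rot":[0,0,0],"claw":1}]'
python3 -m creep '[{"xyz":[0,0,0],"delta_rot":[0,0,0],"claw":1}]'
python3 - <<'E'
from h import *
c=env.read_camera("top");crop(c,215,176,345,300,4,"pics/t2.png")
E
```

```text
clock: 6.7
ee_pos: [0.5939, 0.1106, 0.0408]
eef_rot: [[-0.005, 1.0, -0.0], [1.0, 0.005, -0.0], [-0.0, -0.0, -1.0]]
contact_force: [-0.6, 1.3, 0.2]
finger_gap: 0.001
gripper_force: 0.4
clock: 6.82
ee_pos: [0.594, 0.1105, 0.0408]
eef_rot: [[-0.005, 1.0, 0.0], [1.0, 0.005, -0.0], [-0.0, 0.0, -1.0]]
contact_force: [-0.0, -0.1, 0.0]
finger_gap: 0.001
gripper_force: 0.0
```

View pics/t2.png

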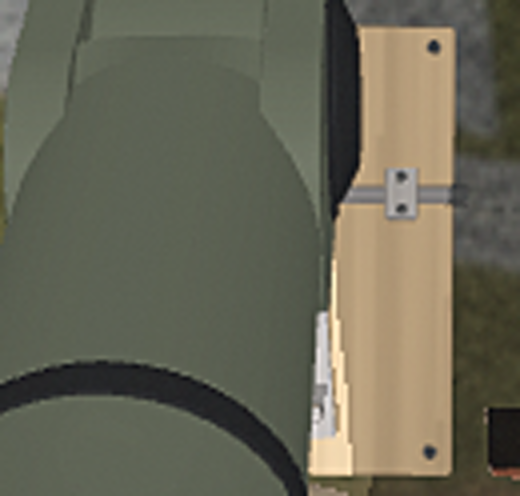

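The arm hides the tip from the top camera; only the bar's pin end shows, near crop (325, 410), still over the pin. I'll feel for the screw in small steps.

```bash
for i in 1; do :; done; python3 -m creep '[{"xyz":[-0.001,0,0],"delta_rot":[0,0,0],"claw":1},{"xyz":[-0.001,0,0],"delta_rot":[0,0,0],"claw":1},{"xyz":[-0.001,0,0],"delta_rot":[0,0,0],"claw":1}]'
python3 -m creep '[{"xyz":[-0.001,0,0],"delta_rot":[0,0,0],"claw":1},{"xyz":[-0.001,0,0],"delta_rot":[0,0,0],"claw":1}]'
python3 -m creep '[{"xyz":[-0.001,0,0],"delta_rot":[0,0,0],"claw":1},{"xyz":[-0.001,0,0],"delta_rot":[0,0,0],"claw":1}]'
```

```text
clock: 7.25
ee_pos: [0.5939, 0.1079, 0.0408]
eef_rot: [[-0.005, 1.0, 0.0], [1.0, 0.005, 0.0], [0.0, 0.0, -1.0]]
contact_force: [-0.0, 0.3, -0.5]
finger_gap: 0.001
gripper_force: 0.4
clock: 7.5
ee_pos: [0.5939, 0.1058, 0.0408]
eef_rot: [[-0.005, 1.0, 0.0], [1.0, 0.005, 0.0], [0.0, 0.0, -1.0]]
contact_force: [0.7, 1.2, -0.2]
finger_gap: 0.001
gripper_force: 0.5
clock: 7.75
ee_pos: [0.5939, 0.1038, 0.0408]
eef_rot: [[-0.005, 1.0, 0.0], [1.0, 0.005, 0.0], [0.0, 0.0, -1.0]]
contact_force: [1.2, 0.9, -0.3]
finger_gap: -0.003
gripper_force: 0.5
```

```bash
python3 -m creep '[{"xyz":[-0.0005,0,0],"delta_rot":[0,0,0],"claw":1},{"xyz":[-0.0005,0,0],"delta_rot":[0,0,0],"claw":1}]'|grep -E 'pos|force:'
python3 -m creep '[{"xyz":[-0.0005,0,0],"delta_rot":[0,0,0],"claw":1},{"xyz":[-0.0005,0,0],"delta_rot":[0,0,0],"claw":1}]'|grep -E 'pos|force:'
python3 -m creep '[{"xyz":[-0.0005,0,0],"delta_rot":[0,0,0],"claw":1},{"xyz":[-0.0005,0,0],"delta_rot":[0,0,0],"claw":1}]'|grep -E 'pos|force:'
```

```text
ee_pos: [0.594, 0.1029, 0.0408]
contact_force: [0.5, 1.8, -0.2]
gripper_force: 0.5
ee_pos: [0.594, 0.1019, 0.0408]
contact_force: [0.1, 1.2, 1.2]
gripper_force: 0.5
ee_pos: [0.5939, 0.1009, 0.0408]
contact_force: [0.5, 0.7, 0.2]
gripper_force: 0.6
```

```bash
python3 -m creep '[{"xyz":[-0.0005,0,0],"delta_rot":[0,0,0],"claw":1}]'|grep -E 'pos|force:'
python3 -m creep '[{"xyz":[-0.0005,0,0],"delta_rot":[0,0,0],"claw":1}]'|grep -E 'pos|force:'
python3 -m creep '[{"xyz":[-0.0005,0,0],"delta_rot":[0,0,0],"claw":1}]'|grep -E 'pos|force:'
```

```text
ee_pos: [0.594, 0.1005, 0.0408]
contact_force: [0.7, 3.2, -0.2]
gripper_force: 1.5
ee_pos: [0.594, 0.1003, 0.0408]
contact_force: [0.7, 5.0, 0.3]
gripper_force: 2.6
ee_pos: [0.594, 0.1001, 0.0408]
contact_force: [0.5, 6.9, 0.1]
gripper_force: 3.6
```

```bash
python3 -m creep '[{"xyz":[-0.0005,0,0],"delta_rot":[0,0,0],"claw":1}]'|grep -E 'pos|force:'
python3 -m creep '[{"xyz":[-0.0005,0,0],"delta_rot":[0,0,0],"claw":1}]'|grep -E 'pos|force:'
```

```text
ee_pos: [0.594, 0.1, 0.0408]
contact_force: [1.4, 9.5, -0.1]
gripper_force: 4.5
ee_pos: [0.594, 0.1, 0.0409]
contact_force: [0.8, 10.3, 0.6]
gripper_force: 5.4
```

```bash
python3 -m creep '[{"xyz":[0,0,0],"delta_rot":[0,0,0],"claw":1},{"xyz":[0,0,0],"delta_rot":[0,0,0],"claw":1},{"xyz":[0,0,0],"delta_rot":[0,0,0],"claw":1},{"xyz":[0,0,0],"delta_rot":[0,0,0],"claw":1}]'|grep -E 'clock|pos|force:'
python3 -m creep '[{"xyz":[0,0,0],"delta_rot":[0,0,0],"claw":1},{"xyz":[0,0,0],"delta_rot":[0,0,0],"claw":1},{"xyz":[0,0,0],"delta_rot":[0,0,0],"claw":1},{"xyz":[0,0,0],"delta_rot":[0,0,0],"claw":1},{"xyz":[0,0,0],"delta_rot":[0,0,0],"claw":1}]'|grep -E 'clock|pos|force:'
```

```text
clock: 9.62
ee_pos: [0.594, 0.0999, 0.0409]
contact_force: [1.2, 10.3, -0.6]
gripper_force: 4.8
clock: 10.25
ee_pos: [0.594, 0.1, 0.0409]
contact_force: [0.0, 8.7, -0.1]
gripper_force: 4.8
```

```bash
python3 -m creep '[{"xyz":[0.002,0,0],"delta_rot":[0,0,0],"claw":1},{"xyz":[0.004,0,0],"delta_rot":[0,0,0],"claw":1},{"xyz":[0.012,0,0],"delta_rot":[0,0,0],"claw":1},{"xyz":[0,0,-0.03],"delta_rot":[0,0,0],"claw":1},{"xyz":[0,0,-0.03],"delta_rot":[0,0,0],"claw":1},{"xyz":[0,0,-0.02],"delta_rot":[0,0,0],"claw":1},{"xyz":[0.015,0.022,0],"delta_rot":[0,0,0],"claw":1},{"xyz":[0.015,0.022,0],"delta_rot":[0,0,0],"claw":1},{"xyz":[0.013,0.023,0],"delta_rot":[0,0,0],"claw":1},{"xyz":[0,0,0],"delta_rot":[0,0,0],"claw":1},{"xyz":[0,0,0],"delta_rot":[0,0,0],"claw":1}]'
python3 - <<'E'
from h import *
c=env.read_camera("side");crop(c,255,220,405,340,5,"pics/s2.png")
E
```

```text
clock: 11.62
ee_pos: [0.66, 0.1597, 0.1205]
eef_rot: [[-0.005, 1.0, -0.001], [1.0, 0.005, -0.0], [-0.0, -0.001, -1.0]]
contact_force: [-0.1, -1.2, 0.1]
finger_gap: 0.001
gripper_force: 0.0
```

View pics/s2.png

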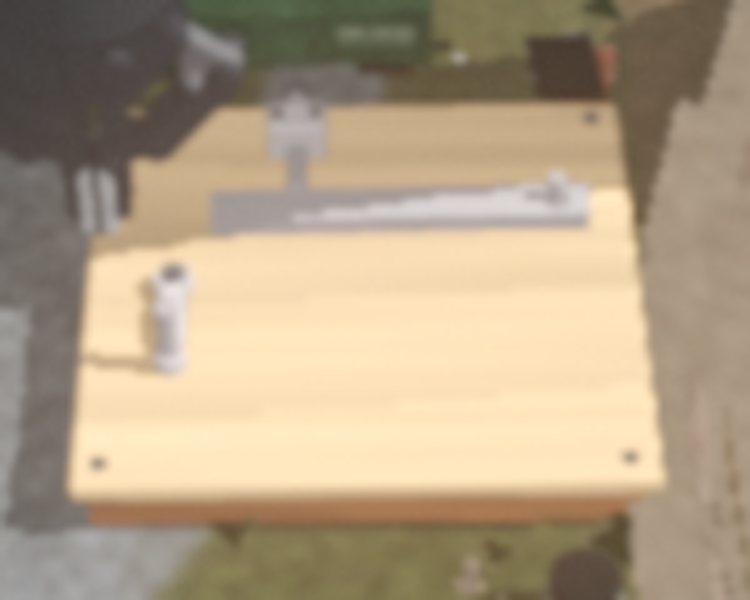

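The side view shows the bar along jig x, touching the screw tip at crop (297, 190). The keeper is still open, with its pivot at (172, 275) and post near (172, 350), and the fingers are beyond it. Now I'll descend and push the post towards -x.

```bash
python3 -m creep '[{"xyz":[0,0,0.03],"delta_rot":[0,0,0],"claw":1},{"xyz":[0,0,0.02],"delta_rot":[0,0,0],"claw":1},{"xyz":[0,0,0.014],"delta_rot":[0,0,0],"claw":1},{"xyz":[0,0,0],"delta_rot":[0,0,0],"claw":1},{"xyz":[0,-0.003,0],"delta_rot":[0,0,0],"claw":1},{"xyz":[0,-0.003,0],"delta_rot":[0,0,0],"claw":1},{"xyz":[0,-0.003,0],"delta_rot":[0,0,0],"claw":1},{"xyz":[0,-0.003,0],"delta_rot":[0,0,0],"claw":1}]'
python3 -m creep '[{"xyz":[0,-0.003,0],"delta_rot":[0,0,0],"claw":1},{"xyz":[0,-0.003,0],"delta_rot":[0,0,0],"claw":1}]'
```

```text
clock: 12.68
ee_pos: [0.6488, 0.1597, 0.0572]
eef_rot: [[-0.005, 1.0, 0.001], [1.0, 0.005, 0.0], [0.0, 0.001, -1.0]]
contact_force: [1.3, -0.1, 2.3]
finger_gap: 0.004
gripper_force: 0.9
clock: 12.92
ee_pos: [0.6426, 0.1593, 0.0569]
eef_rot: [[-0.005, 1.0, 0.0], [1.0, 0.005, -0.0], [-0.0, 0.0, -1.0]]
contact_force: [2.5, -1.3, 1.6]
finger_gap: 0.001
gripper_force: 1.2
```

```bash
python3 -m creep '[{"xyz":[-0.001,-0.003,0],"delta_rot":[0,0,0],"claw":1},{"xyz":[-0.001,-0.003,0],"delta_rot":[0,0,0],"claw":1},{"xyz":[-0.001,-0.003,0],"delta_rot":[0,0,0],"claw":1},{"xyz":[-0.001,-0.003,0],"delta_rot":[0,0,0],"claw":1},{"xyz":[-0.001,-0.003,0],"delta_rot":[0,0,0],"claw":1},{"xyz":[-0.001,-0.003,0],"delta_rot":[0,0,0],"claw":1},{"xyz":[0,-0.003,0],"delta_rot":[0,0,0],"claw":1},{"xyz":[0,-0.003,0],"delta_rot":[0,0,0],"claw":1},{"xyz":[0,0,0],"delta_rot":[0,0,0],"claw":1}]'
```

```text
clock: 14.05
ee_pos: [0.6197, 0.1521, 0.0571]
eef_rot: [[-0.004, 1.0, 0.002], [1.0, 0.004, -0.001], [-0.001, 0.002, -1.0]]
contact_force: [7.9, -6.0, -0.6]
finger_gap: 0.004
gripper_force: 4.1
```

```bash
python3 -m creep '[{"xyz":[0,0.004,0],"delta_rot":[0,0,0],"claw":1},{"xyz":[0,0.006,0],"delta_rot":[0,0,0],"claw":1},{"xyz":[0.014,0,0],"delta_rot":[0,0,0],"claw":1},{"xyz":[0.014,0,0],"delta_rot":[0,0,0],"claw":1},{"xyz":[0,-0.013,0],"delta_rot":[0,0,0],"claw":1},{"xyz":[0,-0.013,0],"delta_rot":[0,0,0],"claw":1},{"xyz":[0,0,0],"delta_rot":[0,0,0],"claw":1},{"xyz":[0,0,0],"delta_rot":[0,0,0],"claw":1}]'
python3 - <<'E'
from h import *
c=env.read_camera("side");crop(c,255,220,405,340,5,"pics/s3.png")
E
```

```text
clock: 15.05
ee_pos: [0.6028, 0.1813, 0.057]
eef_rot: [[-0.005, 1.0, 0.0], [1.0, 0.005, 0.0], [0.0, 0.0, -1.0]]
contact_force: [-0.8, 1.0, -1.2]
finger_gap: 0.004
gripper_force: 0.0
```

View pics/s3.png

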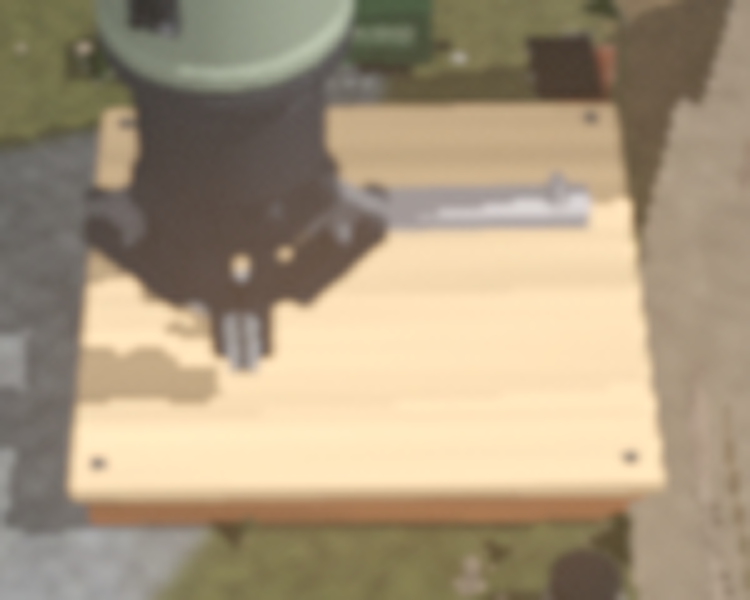

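The fingers now stand on the +y side of where the post is, near crop (242, 345), and the bar still lies along jig x. Next I'll push towards -y.

```bash
python3 -m creep '[{"xyz":[-0.003,0,0],"delta_rot":[0,0,0],"claw":1},{"xyz":[-0.003,-0.001,0],"delta_rot":[0,0,0],"claw":1},{"xyz":[-0.003,-0.001,0],"delta_rot":[0,0,0],"claw":1},{"xyz":[-0.003,-0.001,0],"delta_rot":[0,0,0],"claw":1},{"xyz":[-0.003,-0.001,0],"delta_rot":[0,0,0],"claw":1},{"xyz":[-0.003,-0.001,0],"delta_rot":[0,0,0],"claw":1}]'|grep -E 'pos|force:'
python3 -m creep '[{"xyz":[-0.003,0,0],"delta_rot":[0,0,0],"claw":1},{"xyz":[-0.003,0,0],"delta_rot":[0,0,0],"claw":1},{"xyz":[-0.003,0,0],"delta_rot":[0,0,0],"claw":1},{"xyz":[-0.003,0,0],"delta_rot":[0,0,0],"claw":1},{"xyz":[-0.003,0,0],"delta_rot":[0,0,0],"claw":1},{"xyz":[-0.003,0,0],"delta_rot":[0,0,0],"claw":1}]'|grep -E 'pos|force:'
```

```text
ee_pos: [0.597, 0.1641, 0.0567]
contact_force: [-3.9, 6.0, -0.0]
gripper_force: 2.5
ee_pos: [0.5978, 0.1451, 0.0568]
contact_force: [-1.1, 1.2, 1.2]
gripper_force: 1.1
```

```bash
python3 -m creep '[{"xyz":[-0.003,0.001,0],"delta_rot":[0,0,0],"claw":1},{"xyz":[-0.003,0,0],"delta_rot":[0,0,0],"claw":1},{"xyz":[-0.003,0.001,0],"delta_rot":[0,0,0],"claw":1},{"xyz":[-0.003,0,0],"delta_rot":[0,0,0],"claw":1}]'|grep -E 'pos|force:'
python3 -m creep '[{"xyz":[-0.003,0.001,0],"delta_rot":[0,0,0],"claw":1},{"xyz":[-0.003,0.001,0],"delta_rot":[0,0,0],"claw":1}]'|grep -E 'pos|force:'
```

```text
ee_pos: [0.5999, 0.1331, 0.0568]
contact_force: [0.7, 1.5, -0.4]
gripper_force: 0.9
ee_pos: [0.6019, 0.1272, 0.0568]
contact_force: [-0.0, 1.4, 1.2]
gripper_force: 0.8
```

```bash
python3 -m creep '[{"xyz":[-0.002,0.001,0],"delta_rot":[0,0,0],"claw":1},{"xyz":[-0.002,0.001,0],"delta_rot":[0,0,0],"claw":1},{"xyz":[-0.001,0.0005,0],"delta_rot":[0,0,0],"claw":1},{"xyz":[-0.001,0.0005,0],"delta_rot":[0,0,0],"claw":1},{"xyz":[-0.001,0.0005,0],"delta_rot":[0,0,0],"claw":1}]'|grep -E 'pos|force:'
python3 -m creep '[{"xyz":[-0.001,0.0005,0],"delta_rot":[0,0,0],"claw":1},{"xyz":[-0.001,0.0005,0],"delta_rot":[0,0,0],"claw":1}]'|grep -E 'pos|force:'
python3 -m creep '[{"xyz":[-0.001,0.0005,0],"delta_rot":[0,0,0],"claw":1},{"xyz":[-0.0005,0.0005,0],"delta_rot":[0,0,0],"claw":1}]'|grep -E 'pos|force:'
```

```text
ee_pos: [0.6054, 0.1205, 0.0568]
contact_force: [-0.8, 2.5, -0.3]
gripper_force: 0.8
ee_pos: [0.6064, 0.1184, 0.0568]
contact_force: [-0.2, 2.2, -0.1]
gripper_force: 0.9
ee_pos: [0.6074, 0.1169, 0.0568]
contact_force: [-0.1, 1.7, 0.2]
gripper_force: 0.7
```

```bash
for k in 1; do :; done
python3 -m creep '[{"xyz":[-0.0005,0.0004,0],"delta_rot":[0,0,0],"claw":1},{"xyz":[-0.0005,0.0004,0],"delta_rot":[0,0,0],"claw":1}]'|grep -E 'pos|t_force:'
python3 -m creep '[{"xyz":[-0.0005,0.0004,0],"delta_rot":[0,0,0],"claw":1},{"xyz":[-0.0005,0.0004,0],"delta_rot":[0,0,0],"claw":1}]'|grep -E 'pos|t_force:'
python3 -m creep '[{"xyz":[-0.0005,0.0004,0],"delta_rot":[0,0,0],"claw":1}]'|grep -E 'pos|t_force:'
python3 -m creep '[{"xyz":[-0.0005,0.0004,0],"delta_rot":[0,0,0],"claw":1}]'|grep -E 'pos|t_force:'
```

```text
ee_pos: [0.6082, 0.1158, 0.0568]
contact_force: [-0.0, 0.9, 1.5]
ee_pos: [0.6089, 0.1147, 0.0567]
contact_force: [-1.1, 1.3, 0.2]
ee_pos: [0.6092, 0.1145, 0.0567]
contact_force: [-1.3, 2.1, 0.4]
ee_pos: [0.6096, 0.114, 0.0567]
contact_force: [-0.7, 1.0, -1.1]
```

```bash

python3 -m creep '[{"xyz":[-0.0005,0.0004,0],"delta_rot":[0,0,0],"claw":1}]'|grep -E 'pos|force:'
python3 -m creep '[{"xyz":[-0.0005,0.0004,0],"delta_rot":[0,0,0],"claw":1}]'|grep -E 'pos|force:'
python3 -m creep '[{"xyz":[-0.0005,0.0004,0],"delta_rot":[0,0,0],"claw":1}]'|grep -E 'pos|force:'
```

```text
ee_pos: [0.6101, 0.1135, 0.0568]
contact_force: [-1.0, 1.4, -0.3]
gripper_force: 0.7
ee_pos: [0.6105, 0.1129, 0.0568]
contact_force: [-1.1, 1.9, -0.1]
gripper_force: 0.7
ee_pos: [0.611, 0.1124, 0.0568]
contact_force: [-1.8, 1.7, 0.3]
gripper_force: 0.7
```

```bash

python3 -m creep '[{"xyz":[-0.0005,0.0004,0],"delta_rot":[0,0,0],"claw":1}]'|grep -E 'pos|force:'
python3 -m creep '[{"xyz":[-0.0005,0.0004,0],"delta_rot":[0,0,0],"claw":1}]'|grep -E 'pos|force:'
```

```text
ee_pos: [0.6114, 0.1119, 0.0568]
contact_force: [-0.7, 1.4, -0.6]
gripper_force: 0.7
ee_pos: [0.6118, 0.1114, 0.0568]
contact_force: [-0.4, 1.9, 0.3]
gripper_force: 0.7
```

```bash

python3 -m creep '[{"xyz":[-0.0005,0.0004,0],"delta_rot":[0,0,0],"claw":1}]'|grep -E 'pos|force:'
```

```text
ee_pos: [0.6122, 0.1109, 0.0568]
contact_force: [-0.3, 1.6, -0.4]
gripper_force: 0.7
```

```bash

python3 -m creep '[{"xyz":[-0.0005,0.0004,0],"delta_rot":[0,0,0],"claw":1}]'|grep -E 'pos|force:'
python3 -m creep '[{"xyz":[-0.0005,0.0004,0],"delta_rot":[0,0,0],"claw":1}]'|grep -E 'pos|force:'
```

```text
ee_pos: [0.6126, 0.1104, 0.0568]
contact_force: [-1.4, 1.5, -0.3]
gripper_force: 0.7
ee_pos: [0.613, 0.11, 0.0568]
contact_force: [-0.9, 1.5, 0.6]
gripper_force: 0.7
```

```bash

python3 -m creep '[{"xyz":[-0.0005,0.0004,0],"delta_rot":[0,0,0],"claw":1}]'|grep -E 'pos|force:'
```

```text
ee_pos: [0.6135, 0.1094, 0.0568]
contact_force: [-0.8, 0.8, 0.4]
gripper_force: 0.7
```

```bash
python3 - <<'E'
from h import *
c=env.read_camera("side");crop(c,270,235,390,310,6,"pics/s4.png")
E
```

```text
(no output)
```

View pics/s4.png

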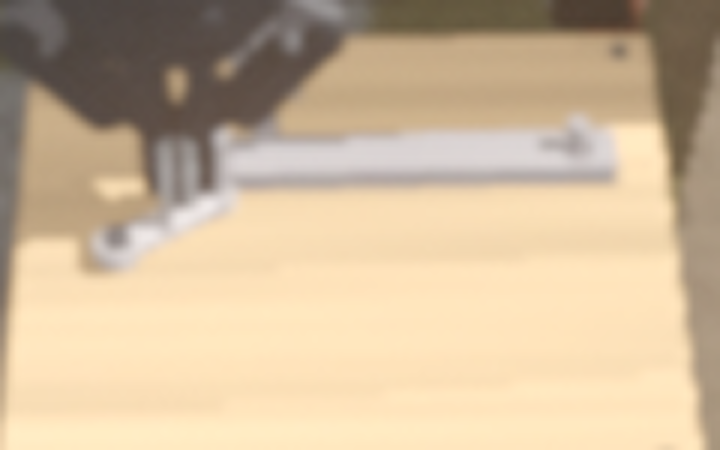

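The post shows on the finger's -x side at crop (222, 145), so I had drifted too far to +x and the finger is only grazing it. The nose is close to the bar. I'll back off, re-centre on the post and resume.

```bash
python3 -m creep '[{"xyz":[0,0.003,0],"delta_rot":[0,0,0],"claw":1},{"xyz":[0.01,0,0],"delta_rot":[0,0,0],"claw":1},{"xyz":[0.012,0,0],"delta_rot":[0,0,0],"claw":1},{"xyz":[0.007,0,0],"delta_rot":[0,0,0],"claw":1},{"xyz":[0,-0.008,0],"delta_rot":[0,0,0],"claw":1},{"xyz":[0,-0.01,0],"delta_rot":[0,0,0],"claw":1},{"xyz":[0,0,0],"delta_rot":[0,0,0],"claw":1},{"xyz":[0,0,0],"delta_rot":[0,0,0],"claw":1}]'
python3 - <<'E'
from h import *
c=env.read_camera("side");crop(c,270,235,390,310,6,"pics/s5.png")
print(proj(c,[[.638,.1225,.046],[.6,.1,.076],[.6,.1,.046]]))
E
```

```text
clock: 21.4
ee_pos: [0.5984, 0.1382, 0.057]
eef_rot: [[-0.005, 1.0, 0.0], [1.0, 0.005, 0.0], [0.0, 0.0, -1.0]]
contact_force: [0.9, 0.1, 0.2]
finger_gap: -0.001
gripper_force: 0.0
[[289.04727116 274.60808431]
 [305.78548515 258.0085217 ]
 [306.24941457 267.21023777]]
```

View pics/s5.png

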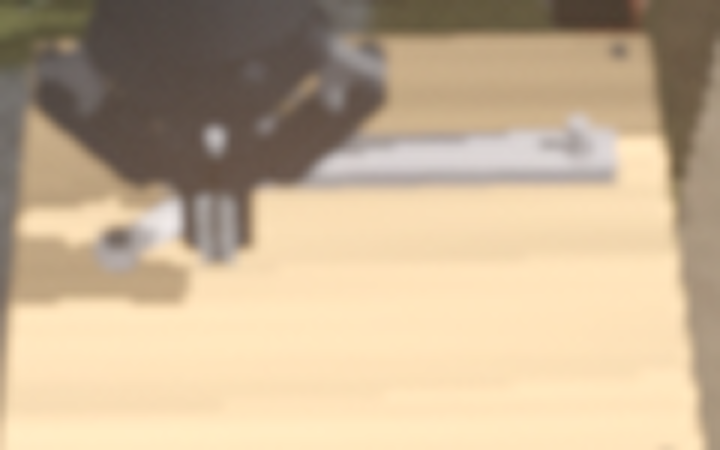

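The finger is now centred in line with the post at crop (215, 230) on its +y side, and the bar is unchanged. Pushing again.

```bash
python3 -m creep '[{"xyz":[-0.004,0,0],"delta_rot":[0,0,0],"claw":1},{"xyz":[-0.004,0,0],"delta_rot":[0,0,0],"claw":1},{"xyz":[-0.003,0,0],"delta_rot":[0,0,0],"claw":1},{"xyz":[-0.002,0,0],"delta_rot":[0,0,0],"claw":1},{"xyz":[-0.002,0,0],"delta_rot":[0,0,0],"claw":1},{"xyz":[-0.001,0,0],"delta_rot":[0,0,0],"claw":1}]'|grep -E 'pos|force:'
python3 -m creep '[{"xyz":[-0.001,0,0],"delta_rot":[0,0,0],"claw":1},{"xyz":[-0.001,0,0],"delta_rot":[0,0,0],"claw":1}]'|grep -E 'pos|force:'
python3 -m creep '[{"xyz":[-0.001,0,0],"delta_rot":[0,0,0],"claw":1}]'|grep -E 'pos|force:'
python3 -m creep '[{"xyz":[-0.001,0,0],"delta_rot":[0,0,0],"claw":1}]'|grep -E 'pos|force:'
```

```text
ee_pos: [0.5983, 0.1223, 0.0568]
contact_force: [0.7, -0.3, -0.5]
gripper_force: 0.0
ee_pos: [0.5983, 0.1204, 0.0568]
contact_force: [-0.8, -0.2, -0.1]
gripper_force: 0.0
ee_pos: [0.5983, 0.1194, 0.0568]
contact_force: [-0.3, 0.8, -1.1]
gripper_force: 0.0
ee_pos: [0.5983, 0.1183, 0.0568]
contact_force: [-0.8, -0.2, 0.5]
gripper_force: 0.0
```

```bash
python3 -m creep '[{"xyz":[-0.001,0,0],"delta_rot":[0,0,0],"claw":1}]'|grep -E 'pos|force:'
python3 -m creep '[{"xyz":[-0.001,0,0],"delta_rot":[0,0,0],"claw":1}]'|grep -E 'pos|force:'
```

```text
ee_pos: [0.5983, 0.1173, 0.0568]
contact_force: [-0.4, -0.7, 0.5]
gripper_force: 0.0
ee_pos: [0.5983, 0.1163, 0.0568]
contact_force: [0.5, -0.1, -0.3]
gripper_force: 0.0
```

```bash
python3 -m creep '[{"xyz":[-0.0005,0,0],"delta_rot":[0,0,0],"claw":1}]'|grep -E 'pos|force:'
python3 -m creep '[{"xyz":[-0.0005,0,0],"delta_rot":[0,0,0],"claw":1}]'|grep -E 'pos|force:'
```

```text
ee_pos: [0.5984, 0.1158, 0.0568]
contact_force: [-0.7, -0.2, -0.5]
gripper_force: 0.0
ee_pos: [0.5983, 0.1154, 0.0568]
contact_force: [0.2, 0.1, -0.3]
gripper_force: 0.0
```

```bash
python3 -m creep '[{"xyz":[-0.0005,0,0],"delta_rot":[0,0,0],"claw":1},{"xyz":[-0.0005,0,0],"delta_rot":[0,0,0],"claw":1}]'|grep -E 'pos|force:'
python3 -m creep '[{"xyz":[-0.0005,0,0],"delta_rot":[0,0,0],"claw":1},{"xyz":[-0.0005,0,0],"delta_rot":[0,0,0],"claw":1}]'|grep -E 'pos|force:'
```

```text
ee_pos: [0.5984, 0.1144, 0.0568]
contact_force: [0.4, 0.1, -0.3]
gripper_force: 0.0
ee_pos: [0.5984, 0.1134, 0.0568]
contact_force: [0.8, 0.1, 0.5]
gripper_force: 0.1
```

```bash
python3 -m creep '[{"xyz":[-0.0005,0,0],"delta_rot":[0,0,0],"claw":1}]'|grep -E 'pos|force:'
python3 -m creep '[{"xyz":[-0.0005,0,0],"delta_rot":[0,0,0],"claw":1}]'|grep -E 'pos|force:'
```

```text
ee_pos: [0.5984, 0.1132, 0.0568]
contact_force: [0.1, 2.5, 0.1]
gripper_force: 1.1
ee_pos: [0.5985, 0.1128, 0.0568]
contact_force: [2.1, 3.2, -1.5]
gripper_force: 1.5
```

```bash
python3 -m creep '[{"xyz":[-0.0003,0,0],"delta_rot":[0,0,0],"claw":1}]'|grep -E 'pos|force:'
python3 -m creep '[{"xyz":[-0.0003,0,0],"delta_rot":[0,0,0],"claw":1}]'|grep -E 'pos|force:'
```

```text
ee_pos: [0.5986, 0.1126, 0.0569]
contact_force: [2.5, 5.2, -2.5]
gripper_force: 2.5
ee_pos: [0.5986, 0.1125, 0.0569]
contact_force: [2.4, 6.5, -2.4]
gripper_force: 3.0
```

```bash
python3 -m creep '[{"xyz":[-0.0003,0,0],"delta_rot":[0,0,0],"claw":1}]'|grep -E 'pos|force:'
```

```text
ee_pos: [0.5987, 0.1124, 0.0569]
contact_force: [2.4, 6.4, -2.9]
gripper_force: 3.5
```

Now it's firm: the force climbs at full stiffness with the post stopped, so the nose bears on the bar. I'll back off gently and check.

```bash
python3 -m creep '[{"xyz":[0,0,0],"delta_rot":[0,0,0],"claw":1},{"xyz":[0,0,0],"delta_rot":[0,0,0],"claw":1},{"xyz":[0.001,0,0],"delta_rot":[0,0,0],"claw":1},{"xyz":[0.002,0,0],"delta_rot":[0,0,0],"claw":1},{"xyz":[0.01,0,0],"delta_rot":[0,0,0],"claw":1},{"xyz":[0.015,0,0],"delta_rot":[0,0,0],"claw":1},{"xyz":[0,0,-0.04],"delta_rot":[0,0,0],"claw":1},{"xyz":[0,0,-0.05],"delta_rot":[0,0,0],"claw":1},{"xyz":[0.05,0,-0.04],"delta_rot":[0,0,0],"claw":1},{"xyz":[0.05,0,0],"delta_rot":[0,0,0],"claw":1},{"xyz":[0.05,0,0],"delta_rot":[0,0,0],"claw":1},{"xyz":[0.05,0,0],"delta_rot":[0,0,0],"claw":1}]'|grep -E 'clock|pos|force:'
python3 -m creep '[{"xyz":[0.05,0,0],"delta_rot":[0,0,0],"claw":1},{"xyz":[0.05,0,0],"delta_rot":[0,0,0],"claw":1},{"xyz":[0.05,0,0],"delta_rot":[0,0,0],"claw":1},{"xyz":[0,0,0],"delta_rot":[0,0,0],"claw":1},{"xyz":[0,0,0],"delta_rot":[0,0,0],"claw":1}]'|grep -E 'clock|pos|force:'
python3 - <<'E'
from h import *
c=env.read_camera("side");d=env.read_camera("top")
a=cv2.resize(c["pixels"][235:310,270:390],(640,400),interpolation=2)
b=cv2.resize(d["pixels"][176:300,190:374],(594,400),interpolation=2)
cv2.imwrite("pics/f.png",np.hstack([cv2.resize(a,(400,250)),cv2.resize(b,(371,250))]));crop(d,235,180,340,296,5,"pics/f2.png")
E
```

```text
clock: 25.82
ee_pos: [0.5965, 0.3412, 0.186]
contact_force: [1.3, -0.4, 0.4]
gripper_force: 0.0
clock: 26.45
ee_pos: [0.596, 0.4885, 0.1854]
contact_force: [0.6, -0.8, 1.1]
gripper_force: 0.0
```

View pics/f2.png

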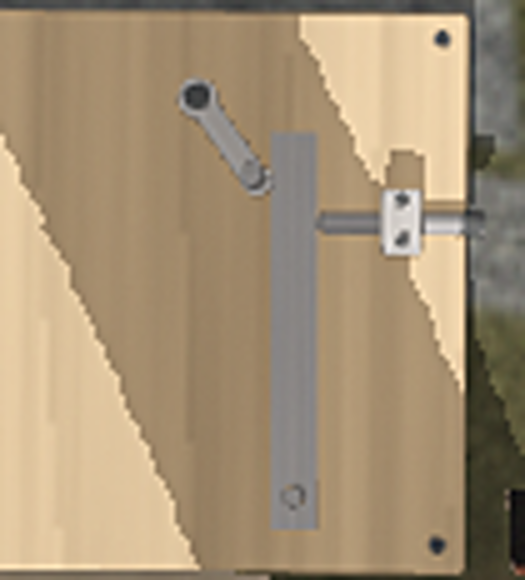

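The top view shows the nose at crop (260, 183) touching the bar's +y edge (column 271). The screw tip at (318, 223) touches the other edge, and the bar is over its pin at (292, 496). The arm is clear, so I'm handing in.

```bash
python3 -c "
from bench import env
print(env.close_job())"
```

```text
the job is handed in; nothing more can be done
None
```

The job is handed in at about 26.5 s on the robot clock: the bar was held on the screw for about 1.2 s (9–10 N at the wrist), and the final top view shows it trapped between nose and screw; I saw no contact with the jar, boxcar or white block, but did not check them in a final picture.

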